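Pry the battery cover off a radio at the repair cafe

TASK

Pick up the flat pry tool, put its blade under the projecting lip of the battery cover on the radio's back and lever the lip up until the catches let go and the cover springs up out of its seat. Then lay the tool back down on the table. Do not touch the cover with the gripper, and do not shove or tip the mug.

Things in the scene. Friction and masses are not known exactly. Their poses are not given: they have to be found in the camera images.
- pry_tool: Black square handle 110 x 18 x 18 mm with a flat steel blade (90 long, 14 wide, 4 thick) on its centre line; 120 g. Lies flat beside a round-shafted screwdriver, which is not needed. Origin: centre of the handle's underside; x to the blade's tip, z up. Tip at x = 145, blade mid-thickness z = 9, balance point x = 35 mm. Grip it hard (80 N or more), or it turns in the fingers.
- radio: Black radio on its face, fixed, 200 x 150 x 99 mm. Origin: centre of underside, z up, -x end towards the robot. There a flat sill, z = 75, runs from its open front edge x = -100 (the fulcrum) to a wall at x = -51; the cover's lip juts over it, x = -51 to -75, with 13 mm of free height. A level blade enters along +x; press its handle down or raise it to lift the lip.
- cover: Grey plate 112 x 60 x 3 mm, far end under a bar. Origin: mid front edge of its lip, underside; x to the far end, z up. Seated: radio frame (-75, 0, 88) mm, level. Sprung catches at both sides, 40 mm behind the lip's front, hold it: about 6 N up at the lip frees them once it has risen 9 mm; a weak spring then holds the lip about 23 mm up.
- mug: White ceramic mug, 80 mm across, 95 mm high, standing on the table at the left. Origin: centre of its underside, z up.
Things that resemble listed ones, but are neither listed nor needed, are in the scene too. What is shaped like the pry_tool but blue or purple is not meant.

How it is judged (in metres and radians):
On the way:
1. the pry tool bears on the cover with more than 1 N (contact force between pry_tool and cover above 1 N), for 0.01 s.
At the end, for the whole second after the job is handed in: The cover is sprung from its seat (its lip more than 12 mm from where it was when seated) and at rest; the pry tool lies still on the table (its origin lower than 30 mm) (distance of cover from where it was at the start of the episode above 0.012 m and linear speed of each of cover, pry_tool below 0.03 m/s and height (world z) of pry_tool below 0.03 m); the robot touches nothing.
It fails at once if the gripper or arm touches the cover (more than 1 N) (contact force between any of the fingers, the arm and cover above 1 N).
It fails at once if the mug is shoved more than 30 mm or tipped more than 0.35 rad (distance of mug from where it was at the start of the episode above 0.03 m or angle between mug's own z axis and vertical above 0.35 rad).
It also fails if it takes over 54 s, if anything falls off the work surface, if the arm or the gripper's body presses on something with over 40 N, if the wrist force passes 120 N, or if a joint passes its speed limit or range.

ROBOT

A 6-joint arm with a two-finger parallel gripper is mounted at the origin on the work surface. World frame = base frame: x ahead of the robot, y to its left, z up, the work surface at z = 0. Lengths are in mm, angles in degrees, forces in N, time in s.
With the tool pointing down it reaches from about 350 to 875 mm from the base axis. Payload 15.5 kg.
Tool frame: the origin (TCP) lies midway between the tips of the shut fingers; the grasp point (between the pads) lies 19 mm behind it; z points along the fingers, y is the line along which they close (so a half turn about z gives the same grasp; the last joint's range is limited). The gripper opens to 85 mm and grips with 20 to 120 N. Pads are 22 mm wide; open, the fingers measure 114 mm over their backs; the gripper's body (76 mm by 85 mm) begins 54 mm behind the grasp point. The pads swing forward as they close: fully open they stand 13 mm farther back than shut.
Start: joints at [-69.528, 28.281, 77.091, -0, 74.628, -5.472], TCP at [273.429, -562.017, 231.277] pointing down, gripper open.
Joint ranges: [-166.48, 166.48], [-47.26, 123.95], [12.59, 153.08], [-70.14, 250.14], [6.76, 159.57], [-176.63, 176.63]. Speed limits (degrees/s): [108.29, 108.29, 147.25, 172.46, 172.46, 172.46].

INTERFACE

Orientations are given as a 3x3 rotation matrix whose columns are the frame's x, y, z axes.
In Python, from workcell import env gives the robot as it stands.
- The arm moves only by the tool send_rows, never from a script. Its argument "moves" is a list of rows, each an object with "xyz": the shift along the tool's x, y, z in mm, a list of three; "rot": the turn, a rotation vector about the tool's x, y, z in degrees, a list of three; "gripper": the gripper command: -1 is shut, 1 is fully open, values between are in proportion. In form: [{"xyz": [tx, ty, tz], "rot": [rx, ry, rz], "gripper": gripper}, ...]. A call has 1 to 10 rows; each row shifts and turns the commanded pose from where the row before left it, along the tool's axes as they then stand; what a row does not reach is not made up. A row lasts 1/10 s, in which the tool goes at most 50 mm and 8.59 degrees, less where a joint would pass 70% of its speed; a pose out of reach is approached as far as the arm can. A call with a gripper value outside its range is refused whole. The fingers move at their own pace and stop on an object; "grip_force" is the grip in N (left out, the last holds). Time passes only in rows, so rows that do not move let the fingers close. It gives the time, the measured TCP pose, the force, the opening and the grip force at its end, in the units of the state.
- env.observe(): the state, without advancing time (a new reading comes with each control period).
- env.camera(name): name is "scene" or "top"; returns (picture, depth): 480x640x3 uint8, red, green, blue; 480x640 float32, mm along the optical axis (not along the pixel's ray), 0 where there is no reading.
- env.camera_info(name): a dict with "fovy" (degrees; the focal length in pixels is half the picture's height over the tangent of half this angle, whatever the lens; pixels are square), "cx", "cy" (the principal point, pixels), "position" and "rotation" of the camera in the world. Camera axes: x right, y down, z forward; pixel columns grow to the right and rows downward; lengths in mm; the calibration is good to about 2 mm. A picture is of the moment at which its call begins. camera_info takes no time and is no camera call.
- env.job_done(): hands the job in; it is judged then, once.
The state is a dict: "t": time; "joint_positions": joint angles; "qd": joint speeds; "joint_efforts": joint torques, N m; "tool_pos": TCP position; "ee_rot": TCP orientation; "contact_force": force on the tool from outside, world axes, zero at the start; "wrist_torque": the same for the moment, N m; "width": finger opening in mm; "grip_force": force on a finger pad.
Only numpy, scipy, OpenCV 4.12 (cv2) and the standard library are available. Lean on these libraries where they do the work, as an engineer would, in place of code of your own. Each camera call takes 0.05 s, during which the arm holds its last target. There are 200 camera calls.

## Working session

There is one attempt and no reset: what is moved stays moved. The work goes in short steps, Python scripts to look and compute and a tool call to move; the robot and the scene stay as the last step left them, time stands still between calls to the robot, and variables do not carry over. Pictures are saved under pics/ and viewed, at most 10 in all, crops included, and the job is handed in when it is done.

Besides the shell and the picture viewer there is one more tool, called after ">>>" as name(argument=value, ...) on one line, values as JSON. send_rows: Moves the arm, as the interface text tells. Its arguments: {"type":"object","properties":{"moves":{"type":"array","items":{"type":"object","properties":{"xyz":{"type":"array","items":{"type":"number"}},"rot":{"type":"array","items":{"type":"number"}},"gripper":{"type":"number"}}}},"grip_force":{"type":"number"}},"required":["moves"]}

```bash
mkdir -p pics
cat > h.py <<'E'
import numpy as np, cv2
from workcell import env
def K(n):
    i=env.camera_info(n); f=240/np.tan(np.radians(i['fovy'])/2)
    return f,i['cx'],i['cy'],np.array(i['position'],float),np.array(i['rotation'],float).reshape(3,3),i
def ray(n,u,v,z):
    f,cx,cy,p,R,_=K(n); d=R@np.array([(u-cx)/f,(v-cy)/f,1]); return p+d*(z-p[2])/d[2]
def cloud(n,dep):
    f,cx,cy,p,R,_=K(n); v,u=np.mgrid[0:480,0:640]
    c=np.stack([(u-cx)/f*dep,(v-cy)/f*dep,dep],-1); w=c@R.T+p; w[dep==0]=np.nan; return w
E
python3 - <<'E'
from h import *
for n in("scene","top"):
    im,d=env.camera(n); cv2.imwrite(f'pics/{n}0.png',im[...,::-1]); np.savez(f'{n}0.npz',im=im,d=d); print(env.camera_info(n),(d==0).mean())
print(env.observe())
E
```

```text
{'fovy': 42.73050665852344, 'cx': 321.63221701813126, 'cy': 237.4843038406752, 'position': array([1429.34099368,   11.98513853, 1395.12962625]), 'rotation': array([[-0.04885066,  0.82619154, -0.56126745],
       [ 0.9987403 ,  0.04685562, -0.01795472],
       [ 0.01146449, -0.56143752, -0.82743971]])} 0.004055989583333333
{'fovy': 42.5562593472859, 'cx': 306.3428497127894, 'cy': 240.9309413469027, 'position': array([ 451.91352164,   10.14997428, 1587.51469699]), 'rotation': array([[-0.00895597, -0.99895052,  0.04491836],
       [-0.99987364,  0.00835618, -0.01352305],
       [ 0.01313351, -0.04503379, -0.99889913]])} 0.0039453125
{'t': 0.1, 'joint_positions': array([-6.95284817e+01,  2.83122517e+01,  7.71242035e+01,  2.89193121e-04,
        7.46276866e+01, -5.47337488e+00]), 'qd': array([ 0.04147371, -0.10566427, -0.12014755,  0.0136714 , -0.06447661,
        0.0120866 ]), 'joint_efforts': array([ 4.24426398e-03, -8.83589315e+01, -3.84563506e+01,  7.27046404e-05,
        5.20325717e-03, -1.55227195e-05]), 'tool_pos': array([ 273.31559985, -561.70890799,  230.74612873]), 'ee_rot': array([[ 8.99215862e-01,  4.37505067e-01, -3.86971518e-04],
       [ 4.37505224e-01, -8.99215256e-01,  1.05048828e-03],
       [ 1.11623253e-04, -1.11391779e-03, -9.99999373e-01]]), 'contact_force': array([ 1.35806404, -0.2632501 ,  0.40854624]), 'wrist_torque': array([0.01697868, 0.0129017 , 0.0025925 ]), 'grip_force': 0.0, 'width': 85.46503762609797}
```

View pics/top0.png

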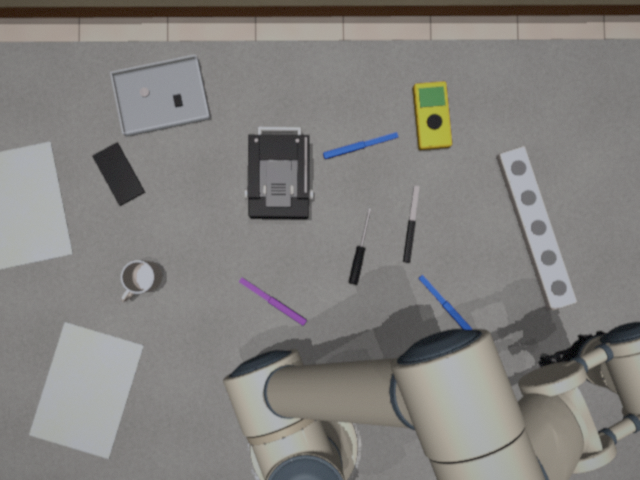

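View pics/scene0.png

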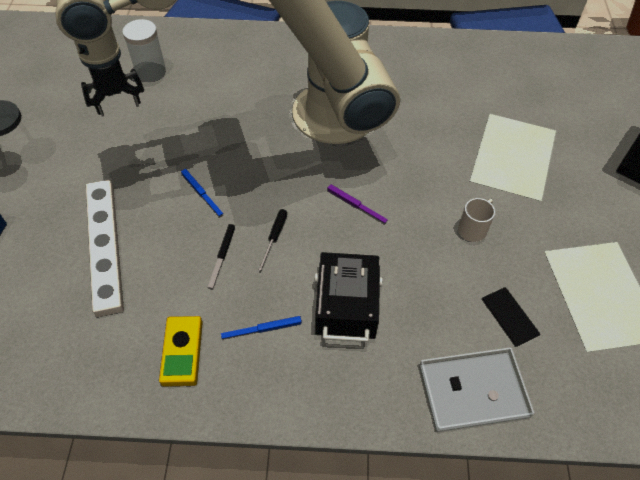

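Two black-handled tools lie in the top view. The one at (411,225) has a wide flat blade and fits the pry tool. The one at (361,247) has a thin round shaft, so it is the screwdriver. The blue ones at (361,146) and (445,303) and the purple one at (273,302) are excluded. The radio is at (279,175), its sill end towards the robot, and the mug is at (139,276). I'll confirm with one crop and measure.

Run:
```python
from h import *
z=np.load('top0.npz'); im,d=z['im'],z['d']
c=im[110:300,235:435]; cv2.imwrite('pics/crop1.png',cv2.resize(c[...,::-1],(800,600)[:1]+(760,),interpolation=cv2.INTER_CUBIC)[:, :][:600] if 0 else cv2.resize(c[...,::-1],None,fx=3.15,fy=3.15,interpolation=cv2.INTER_CUBIC))
w=cloud('top',d)
# tool: handle dark blob, blade bright blob
g=cv2.cvtColor(im,cv2.COLOR_RGB2GRAY)
roi=np.zeros_like(g); roi[180:268,398:425]=1
for nm,m in(('handle',(g<50)),('blade',(g>135))):
    m=(m&(roi>0)).astype(np.uint8)
    n,l,s,ce=cv2.connectedComponentsWithStats(m); k=1+np.argmax(s[1:,4]); v,u=np.nonzero(l==k)
    P=np.array([ray('top',a,b,18 if nm=='handle' else 11)[:2] for a,b in zip(u,v)]); r=cv2.minAreaRect(P.astype(np.float32)); 
    print(nm,s[k],r, np.median(w[l==k],0)); 
    c0=P.mean(0); e,V=np.linalg.eigh(np.cov((P-c0).T)); print(c0,V[:,1],np.degrees(np.arctan2(V[1,1],V[0,1])))
# radio pts
m=(w[...,2]>20); m[:, :235]=0; m[:,325:]=0; m[:115]=0; m[230:]=0
for lo,hi in((70,80),(85,95),(95,105)):
    q=m&(w[...,2]>lo)&(w[...,2]<hi); P=w[q][:,:2].astype(np.float32); print(lo,hi,q.sum(),cv2.minAreaRect(P),P.min(0),P.max(0), np.median(w[q][:,2]))
for v in range(180,226,2): print(v,np.round(w[v,279]).tolist(),g[v,279], np.round(w[v,256]).tolist())
```

```text
handle [404 221  11  41 126] ((520.0064086914062, -272.1533508300781), (14.374580383300781, 102.00796508789062), 80.67993927001953) [nan nan nan]
[ 520.95914954 -273.19462034] [-0.98786947  0.15528657] 171.06658311951696
blade [398 180  27  40 714] ((627.5384521484375, -281.6696472167969), (67.1886978149414, 101.1088638305664), 89.10223388671875) [nan nan nan]
[ 632.85781853 -281.62142138] [-0.99681143  0.07979335] 175.42331258460376
70 80 830 ((648.1390380859375, 58.60331726074219), (148.10494995117188, 133.1492462158203), 89.75721740722656) [581.2894   -15.347258] [714.5544 132.8286] 75.60969714836983
85 95 1342 ((681.0693359375, 56.33154296875), (149.02049255371094, 200.25674438476562), 89.63685607910156) [581.18445  -18.593231] [781.21313 131.1816 ] 91.6350567084387
95 105 2467 ((693.9901123046875, 55.947113037109375), (148.81739807128906, 173.8710479736328), 89.76014709472656) [607.1743   -18.782366] [781.1778  130.59644] 99.53695506714985
180 [669.0, 55.0, 86.0] 129 [668.0, 111.0, 101.0]
182 [664.0, 55.0, 92.0] 122 [663.0, 111.0, 100.0]
184 [659.0, 55.0, 91.0] 88 [658.0, 111.0,
[... 276 characters left out ...]
0] 125 [628.0, 111.0, 102.0]
198 [624.0, 56.0, 92.0] 129 [627.0, 113.0, 75.0]
200 [619.0, 56.0, 93.0] 128 [622.0, 113.0, 77.0]
202 [615.0, 56.0, 88.0] 129 [617.0, 113.0, 75.0]
204 [610.0, 56.0, 88.0] 128 [612.0, 113.0, 74.0]
206 [607.0, 56.0, 76.0] 96 [607.0, 113.0, 78.0]
208 [601.0, 56.0, 77.0] 55 [602.0, 113.0, 77.0]
210 [597.0, 56.0, 72.0] 62 [597.0, 113.0, 76.0]
212 [592.0, 56.0, 74.0] 61 [592.0, 113.0, 77.0]
214 [587.0, 57.0, 70.0] 63 [586.0, 112.0, 84.0]
216 [nan, nan, nan] 36 [583.0, 113.0, 68.0]
218 [581.0, 58.0, 27.0] 35 [582.0, 116.0, 24.0]
220 [578.0, 59.0, -0.0] 108 [578.0, 118.0, 2.0]
222 [573.0, 59.0, -8.0] 125 [574.0, 118.0, -5.0]
224 [567.0, 59.0, 5.0] 131 [568.0, 118.0, 2.0]
```

View pics/crop1.png

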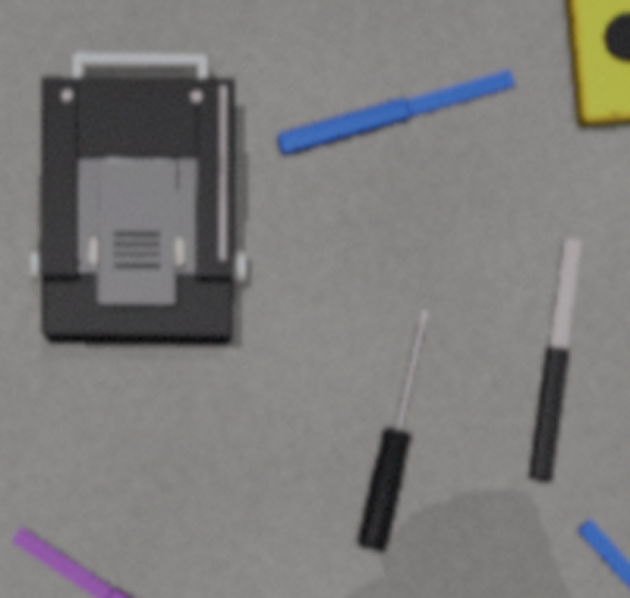

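The crop confirms it: the pry tool is at crop (555,360), with a wide light blade up to (572,240). The other has a thin shaft. I'll refine its pose with sub-pixel masks from both views.

Run:
```python
from h import *
def fit(cam,box,zh,zb):
    im=np.load(cam+'0.npz')['im']; u0,v0,u1,v1=box
    g=cv2.resize(cv2.cvtColor(im,cv2.COLOR_RGB2GRAY)[v0:v1,u0:u1],None,fx=4,fy=4,interpolation=cv2.INTER_CUBIC)
    bg=np.median(g)
    for nm,m,z in(('h',g<(bg+25)/2,zh),('b',g>bg+22,zb)):
        n,l,s,ce=cv2.connectedComponentsWithStats(m.astype(np.uint8)); k=1+np.argmax(s[1:,4]); v,u=np.nonzero(l==k)
        P=np.array([ray(cam,(a+.5)/4-.5+u0,(b+.5)/4-.5+v0,z)[:2] for a,b in zip(u,v)],np.float32)
        c,V=P.mean(0),np.linalg.eigh(np.cov((P-P.mean(0)).T))[1][:,1]; V*=np.sign(V[0]); t=(P-c)@V
        r=cv2.minAreaRect(P); print(cam,nm,bg,np.round(r[0],1),np.round(r[1],1),c,np.degrees(np.arctan2(V[1],V[0])),'ends',c+V*t.min(),c+V*t.max())
fit('top',(396,178,426,270),18,11); fit('scene',(200,218,242,295),18,11)
f,cx,cy,p,R,i=K('top')
for cam,b in(('top',(115,255,165,305)),):
    z=np.load(cam+'0.npz'); w=cloud(cam,z['d']); q=(w[...,2]>15); m=np.zeros_like(q); m[b[1]:b[3],b[0]:b[2]]=1; print('mug',np.nanmean(w[q&m],0),np.nanmax(w[q&m],0),np.nanmin(w[q&m],0))
# radio orientation/cover front by colour, top view, rays onto z=91
im=np.load('top0.npz')['im']; g=cv2.cvtColor(im,cv2.COLOR_RGB2GRAY)[140:212,255:305]
g4=cv2.resize(g,None,fx=4,fy=4,interpolation=cv2.INTER_CUBIC); m=(g4>85).astype(np.uint8); m[:,176:]=0
for v in range(60,70): 
    row=np.nonzero(m[v*4,:])[0]; 
    if len(row): print(v+140, ray('top',row.min()/4+255,v+140,91).round(1),ray('top',row.max()/4+255,v+140,91).round(1))
```

```text
Traceback (most recent call last):
  File "h.py", line 7, in ray
    f,cx,cy,p,R,_=K(n); d=R@np.array([(u-cx)/f,(v-cy)/f,1]); return p+d*(z-p[2])/d[2]
                  ~^^^
  File "h.py", line 4, in K
    i=env.camera_info(n); f=240/np.tan(np.radians(i['fovy'])/2)
ValueError: time passes only in moves, steps and waits
```

```bash
sed -i 's/^def K/from functools import lru_cache\n@lru_cache\ndef K/' h.py
cat > fit.py <<'E'
from h import *
def fit(cam,box,zh,zb):
    im=np.load(cam+'0.npz')['im']; u0,v0,u1,v1=box
    g=cv2.resize(cv2.cvtColor(im,cv2.COLOR_RGB2GRAY)[v0:v1,u0:u1],None,fx=4,fy=4,interpolation=cv2.INTER_CUBIC)
    bg=np.median(g)
    for nm,m,z in(('h',g<(bg+25)/2,zh),('b',g>bg+22,zb)):
        n,l,s,ce=cv2.connectedComponentsWithStats(m.astype(np.uint8)); k=1+np.argmax(s[1:,4]); v,u=np.nonzero(l==k)
        P=np.array([ray(cam,(a+.5)/4-.5+u0,(b+.5)/4-.5+v0,z)[:2] for a,b in zip(u,v)],np.float32)
        c,V=P.mean(0),np.linalg.eigh(np.cov((P-P.mean(0)).T))[1][:,1]; V*=np.sign(V[0]); t=(P-c)@V
        r=cv2.minAreaRect(P); print(cam,nm,bg,np.round(r[0],1),np.round(r[1],1),c.round(1),np.degrees(np.arctan2(V[1],V[0])).round(2),'ends',c+V*t.min(),c+V*t.max())
fit('top',(396,178,426,270),18,11); fit('scene',(200,218,242,295),18,11)
z=np.load('top0.npz'); w=cloud('top',z['d']); q=(w[...,2]>15); m=np.zeros_like(q); m[255:305,115:165]=1; print('mug',np.nanmean(w[q&m],0),np.nanmax(w[q&m],0),np.nanmin(w[q&m],0))
g=cv2.cvtColor(z['im'],cv2.COLOR_RGB2GRAY)[140:212,255:305]
g4=cv2.resize(g,None,fx=4,fy=4,interpolation=cv2.INTER_CUBIC); m=(g4>85).astype(np.uint8); m[:,176:]=0
for v in range(60,70): 
    row=np.nonzero(m[v*4,:])[0]
    if len(row): print(v+140, ray('top',row.min()/4+255,v+140,91).round(1),ray('top',row.max()/4+255,v+140,91).round(1))
E
python3 fit.py; python3 -c "
from h import *
o=env.observe();print(o['t'],o['tool_pos'])"
```

```text
top h 135.0 [ 519.5 -272.6] [ 18.9 107.9] [ 519.5 -272.6] -8.63 ends [ 466.16249233 -264.49787945] [ 572.85106852 -280.69356097]
top b 135.0 [ 620.2 -290.1] [11. 85.] [ 619.6 -290.2] -8.82 ends [ 578.19697682 -283.71905525] [ 662.19927049 -296.75428283]
scene h 127.0 [ 522.9 -274.5] [ 22.9 118.9] [ 522.6 -274.5] -8.01 ends [ 464.0481851  -266.30105698] [ 581.89108821 -282.8837483 ]
scene b 127.0 [ 598.5 -289.5] [10.  48.6] [ 598.9 -289.3] -10.3 ends [ 574.64430327 -284.90844703] [ 622.47244924 -293.60343983]
mug [432.55991605 403.22154016  65.01115728] [477.38395498 445.70432906 103.34798097] [378.18760873 357.06566041  15.08501194]
200 [619.9  88.5  91. ] [619.4  27.6  91. ]
201 [617.4  88.5  91. ] [617.   27.6  91. ]
202 [615.   88.5  91. ] [614.5  27.7  91. ]
203 [612.5  88.5  91. ] [612.1  27.7  91. ]
204 [610.1  88.6  91. ] [609.6  27.7  91. ]
205 [607.6  88.   91. ] [607.2  27.7  91. ]
206 [605.2  86.8  91. ] [604.7  28.3  91. ]
0.1 [ 273.31559985 -561.70890799  230.74612873]
```

>>> send_rows(moves=[{"xyz": [0,0,0],"rot": [0,0,6.95],"gripper": 1},{"xyz": [0,0,0],"rot": [0,0,6.95],"gripper": 1},{"xyz": [0,0,0],"rot": [0,0,6.95],"gripper": 1},{"xyz": [0,0,0],"rot": [0,0,6.95],"gripper": 1},{"xyz": [0,0,0],"rot": [0,0,6.95],"gripper": 1}], grip_force=110)

```text
t: 0.6
tool_pos: [273.4, -561.8, 230.9]
ee_rot: [[0.987, -0.158, -0.0], [-0.158, -0.987, 0.001], [-0.0, -0.001, -1.0]]
contact_force: [-0.4, 0.2, 0.0]
width: 85.5
grip_force: 0.0
```

>>> send_rows(moves=[{"xyz": [21,-32,0],"rot": [0,0,0],"gripper": 1},{"xyz": [21,-32,0],"rot": [0,0,0],"gripper": 1},{"xyz": [21,-32,0],"rot": [0,0,0],"gripper": 1},{"xyz": [21,-32,0],"rot": [0,0,0],"gripper": 1},{"xyz": [21,-32,0],"rot": [0,0,0],"gripper": 1},{"xyz": [21,-32,0],"rot": [0,0,0],"gripper": 1},{"xyz": [21,-32,0],"rot": [0,0,0],"gripper": 1},{"xyz": [21,-32,0],"rot": [0,0,0],"gripper": 1},{"xyz": [21,-32,0],"rot": [0,0,0],"gripper": 1},{"xyz": [21,-32,0],"rot": [0,0,0],"gripper": 1}])

```text
t: 1.6
tool_pos: [530.7, -276.5, 231.0]
ee_rot: [[0.988, -0.153, -0.0], [-0.153, -0.988, 0.0], [-0.001, -0.0, -1.0]]
contact_force: [0.2, -0.5, 0.7]
width: 85.6
grip_force: 0.0
```

>>> send_rows(moves=[{"xyz": [0,0,0],"rot": [0,0,0],"gripper": 1},{"xyz": [0,0,0],"rot": [0,0,0],"gripper": 1},{"xyz": [0,0,0],"rot": [0,0,0],"gripper": 1}])

```text
t: 1.9
tool_pos: [529.4, -278.4, 231.1]
ee_rot: [[0.988, -0.154, -0.001], [-0.154, -0.988, 0.0], [-0.001, 0.0, -1.0]]
contact_force: [-0.2, -0.3, -0.5]
width: 85.4
grip_force: 0.0
```

>>> send_rows(moves=[{"xyz": [0,-4,40],"rot": [0,0,0],"gripper": 1},{"xyz": [0,0,40],"rot": [0,0,0],"gripper": 1},{"xyz": [0,0,40],"rot": [0,0,0],"gripper": 1},{"xyz": [0,0,30],"rot": [0,0,0],"gripper": 1},{"xyz": [0,0,30],"rot": [0,0,0],"gripper": 1},{"xyz": [0,0,20],"rot": [0,0,0],"gripper": 1},{"xyz": [0,0,15],"rot": [0,0,0],"gripper": 1},{"xyz": [0,0,10],"rot": [0,0,0],"gripper": 1},{"xyz": [0,0,0],"rot": [0,0,0],"gripper": 1},{"xyz": [0,0,0],"rot": [0,0,0],"gripper": 1}])

```text
t: 2.9
tool_pos: [530.8, -274.4, 6.9]
ee_rot: [[0.988, -0.153, 0.001], [-0.153, -0.988, -0.0], [0.001, 0.0, -1.0]]
contact_force: [-0.2, -0.6, -0.4]
width: 85.6
grip_force: 0.0
```

Run:
```python
from h import *
im,d=env.camera('scene'); cv2.imwrite('pics/s1.png',cv2.resize(im[150:330,130:330,::-1],None,fx=3,fy=3,interpolation=cv2.INTER_CUBIC)); print(env.observe()['tool_pos'],env.observe()['contact_force'])
```

```text
[ 531.00117341 -274.42078949    7.20273501] [-0.68225166 -0.81124418  0.08766948]
```

View pics/s1.png

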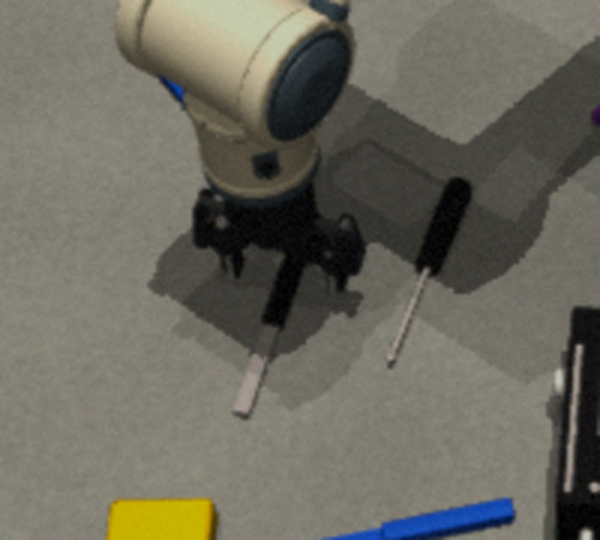

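The open fingers straddle the pry-tool handle at crop (285,280), and the screwdriver is clear to the right at (445,225). Lower 2 mm and close.

>>> send_rows(moves=[{"xyz": [0,0,2],"rot": [0,0,0],"gripper": 1},{"xyz": [0,0,0],"rot": [0,0,0],"gripper": -1},{"xyz": [0,0,0],"rot": [0,0,0],"gripper": -1},{"xyz": [0,0,0],"rot": [0,0,0],"gripper": -1},{"xyz": [0,0,0],"rot": [0,0,0],"gripper": -1},{"xyz": [0,0,0],"rot": [0,0,0],"gripper": -1},{"xyz": [0,0,0],"rot": [0,0,0],"gripper": -1},{"xyz": [0,0,0],"rot": [0,0,0],"gripper": -1},{"xyz": [0,0,0],"rot": [0,0,0],"gripper": -1}], grip_force=110)

```text
t: 3.85
tool_pos: [530.8, -274.1, 4.8]
ee_rot: [[0.988, -0.153, 0.0], [-0.153, -0.988, -0.0], [0.001, 0.0, -1.0]]
contact_force: [-1.2, 0.7, 8.8]
width: 15.3
grip_force: 108.7
```

>>> send_rows(moves=[{"xyz": [0,0,-10],"rot": [0,0,0],"gripper": -1},{"xyz": [0,0,-20],"rot": [0,0,0],"gripper": -1},{"xyz": [0,0,-30],"rot": [0,0,0],"gripper": -1},{"xyz": [0,0,-30],"rot": [0,0,0],"gripper": -1},{"xyz": [0,0,-30],"rot": [0,0,0],"gripper": -1},{"xyz": [0,0,-20],"rot": [0,0,0],"gripper": -1},{"xyz": [0,0,-10],"rot": [0,0,0],"gripper": -1},{"xyz": [0,0,0],"rot": [0,0,0],"gripper": -1}])

```text
t: 4.65
tool_pos: [531.0, -274.3, 155.5]
ee_rot: [[0.988, -0.153, 0.002], [-0.153, -0.988, -0.001], [0.002, 0.001, -1.0]]
contact_force: [0.3, -0.7, -1.9]
width: 15.2
grip_force: 107.7
```

Run:
```python
from h import *
im,d=env.camera('scene'); cv2.imwrite('pics/s2.png',cv2.resize(im[150:330,130:330,::-1],None,fx=3,fy=3,interpolation=cv2.INTER_CUBIC)); np.savez('scene2.npz',im=im,d=d)
im,d=env.camera('top'); cv2.imwrite('pics/t2.png',im[...,::-1]); np.savez('top2.npz',im=im,d=d); o=env.observe(); print(o['tool_pos'],o['contact_force'],o['wrist_torque'],o['width'])
```

```text
[ 530.14948638 -273.70351028  153.51531075] [ 0.62572565  0.89070969 -2.14073337] [-0.00417428  0.10097968 -0.00169828] 15.14681923089996
```

View pics/s2.png

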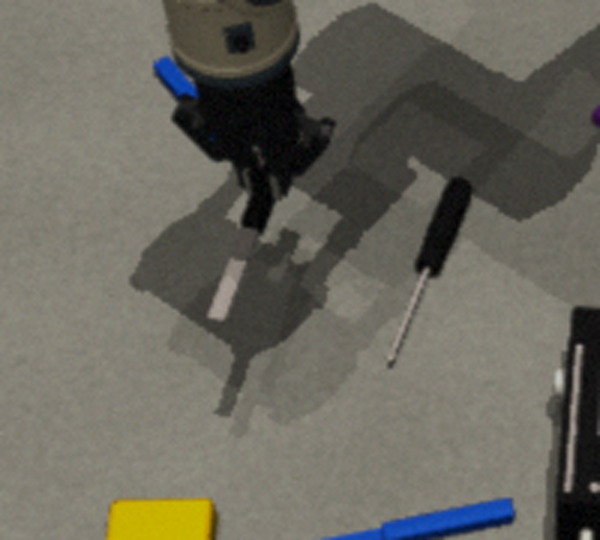

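The tool is held, blade projecting at crop (228,290). I'll triangulate the blade's ends from both views.

```bash
cat > tri.py <<'E'
from h import *
import sys
# expected blade line (tip, root) to centre search boxes
def proj(cam,X):
    f,cx,cy,p,R,_=K(cam); c=R.T@(np.array(X,float)-p); return np.array([cx+f*c[0]/c[2],cy+f*c[1]/c[2]])
def axis(cam,im,tip,root,thr,pad=7):
    a,b=proj(cam,tip),proj(cam,root)
    u0,v0=np.floor(np.minimum(a,b)-pad).astype(int); u1,v1=np.ceil(np.maximum(a,b)+pad).astype(int)
    g=cv2.resize(cv2.cvtColor(im,cv2.COLOR_RGB2GRAY)[v0:v1,u0:u1],None,fx=4,fy=4,interpolation=cv2.INTER_CUBIC)
    n,l,s,_=cv2.connectedComponentsWithStats((g>thr).astype(np.uint8)); k=1+np.argmax(s[1:,4]); v,u=np.nonzero(l==k)
    P=np.stack([(u+.5)/4-.5+u0,(v+.5)/4-.5+v0],1); c=P.mean(0); V=np.linalg.svd(P-c,full_matrices=False)[2][0]
    V*=np.sign(V@(a-b)); t=(P-c)@V; print(cam,'exp tip',a.round(1),'root',b.round(1),'seen',(c+V*t.max()).round(1),(c+V*t.min()).round(1),'area',s[k,4]/16)
    return c+V*t.max(),c+V*t.min()
def tri(a,b):
    A=[];y=[]
    for cam,(u,v) in(('top',a),('scene',b)):
        f,cx,cy,p,R,_=K(cam); d=R@np.array([(u-cx)/f,(v-cy)/f,1]); d/=np.linalg.norm(d); M=np.eye(3)-np.outer(d,d); A.append(M); y.append(M@p)
    return np.linalg.lstsq(np.vstack(A),np.hstack(y),rcond=None)[0]
E
python3 - <<'E'
from tri import *
h=np.array([.988,-.153,0]); o=np.array([520.5,-273,158])
T,Rt=o+145*h,o+55*h
s=axis('scene',np.load('scene2.npz')['im'],T,Rt,125); t=axis('top',np.load('top2.npz')['im'],T,Rt,150)
print('exp',T,'tri tip',tri(t[0],s[0]).round(1),'exp',Rt,'root',tri(t[1],s[1]).round(1))
E
```

```text
scene exp tip [202.4 257.5] root [213.7 227.3] seen [201.2 255.8] [208.9 236.4] area 94.4375
top exp tip [428.  176.9] root [422.8 214.8] seen [437.9 191.5] [420.5 222.4] area 259.625
exp [ 663.76  -295.185  158.   ] tri tip [ 633.6 -317.6  118.6] exp [ 574.84  -281.415  158.   ] root [ 562.2 -295.8   96.6]
```

View pics/t2.png

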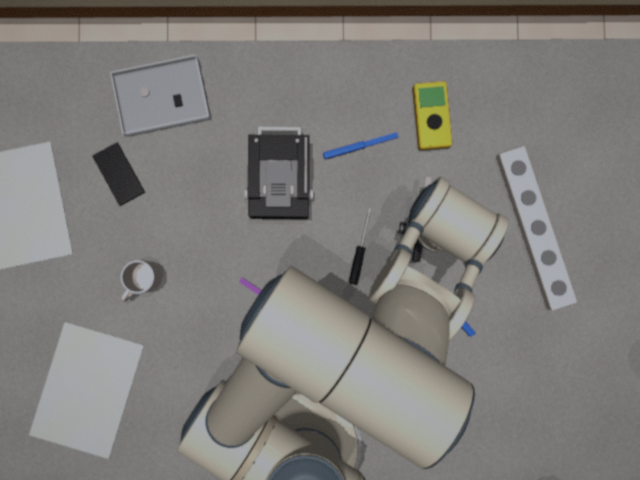

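The arm hides most of the blade in the top view; only the tip shows, at about (428,181). So I'll take the pitch and height from the scene depth over the blade pixels, then confirm height by touching the open sill.

Run:
```python
from tri import *
z=np.load('scene2.npz'); im,d=z['im'],z['d']; w=cloud('scene',d); g=cv2.cvtColor(im,cv2.COLOR_RGB2GRAY)
m=np.zeros(g.shape,bool); m[232:260,196:214]=1; m&=(g>120)&(w[...,2]>110)
P=w[m]; print(len(P),P.mean(0).round(1)); t=(P-P.mean(0))@[.988,-.153,0]; print('slope',np.polyfit(t,P[:,2],1).round(3),t.min(),t.max(), 'std',P[:,2].std())
print('tip cut z', ray('scene',201.2,255.8,160).round(1))
```

```text
102 [ 634.9 -292.5  163.4]
slope [4.10000e-02 1.63402e+02] -28.901615972779464 29.649111422409483 std 2.8743392077876124
tip cut z [ 660.3 -298.3  160. ]
```

>>> send_rows(moves=[{"xyz": [0,0,0],"rot": [0,0,-4.4],"gripper": -1},{"xyz": [0,0,0],"rot": [0,0,-4.4],"gripper": -1},{"xyz": [-10,-20,0],"rot": [0,0,0],"gripper": -1},{"xyz": [-10,-35,0],"rot": [0,0,0],"gripper": -1},{"xyz": [-10,-35,0],"rot": [0,0,0],"gripper": -1},{"xyz": [-10,-35,0],"rot": [0,0,0],"gripper": -1},{"xyz": [-10,-35,0],"rot": [0,0,0],"gripper": -1},{"xyz": [-10,-35,0],"rot": [0,0,0],"gripper": -1},{"xyz": [-6,-35,0],"rot": [0,0,0],"gripper": -1},{"xyz": [0,-35,0],"rot": [0,0,0],"gripper": -1}])

```text
t: 5.75
tool_pos: [462.8, -7.6, 153.1]
ee_rot: [[1.0, -0.0, -0.003], [-0.0, -1.0, 0.0], [-0.003, -0.0, -1.0]]
contact_force: [0.4, -0.5, -0.8]
width: 14.9
grip_force: 107.8
```

>>> send_rows(moves=[{"xyz": [0,-35,0],"rot": [0,0,0],"gripper": -1},{"xyz": [0,-30,0],"rot": [0,0,0],"gripper": -1},{"xyz": [0,0,0],"rot": [0,0,0],"gripper": -1},{"xyz": [0,0,0],"rot": [0,0,0],"gripper": -1},{"xyz": [0,0,0],"rot": [0,0,0],"gripper": -1}])

```text
t: 6.25
tool_pos: [464.3, 55.4, 153.7]
ee_rot: [[1.0, -0.0, -0.001], [-0.0, -1.0, -0.0], [-0.001, 0.0, -1.0]]
contact_force: [0.2, -0.3, -1.0]
width: 14.8
grip_force: 107.9
```

>>> send_rows(moves=[{"xyz": [0,0,20],"rot": [0,0,0],"gripper": -1},{"xyz": [0,0,20],"rot": [0,0,0],"gripper": -1},{"xyz": [0,0,15],"rot": [0,0,0],"gripper": -1},{"xyz": [0,0,10],"rot": [0,0,0],"gripper": -1},{"xyz": [0,0,0],"rot": [0,0,0],"gripper": -1},{"xyz": [0,0,0],"rot": [0,0,0],"gripper": -1}])

```text
t: 6.85
tool_pos: [464.7, 55.6, 89.5]
ee_rot: [[1.0, -0.001, -0.0], [-0.001, -1.0, -0.0], [-0.0, 0.0, -1.0]]
contact_force: [0.2, 0.4, -0.9]
width: 15.2
grip_force: 107.8
```

Run:
```python
from tri import *
im,d=env.camera('scene'); c=im[190:310,270:430]; cv2.imwrite('pics/s3.png',cv2.resize(c[...,::-1],None,fx=5,fy=5,interpolation=cv2.INTER_CUBIC)); np.savez('scene3.npz',im=im,d=d)
w=cloud('scene',d); u,v=proj('scene',[598,55.5,95]).round().astype(int); print(u,v,env.observe()['tool_pos'].round(1))
g=cv2.cvtColor(im,cv2.COLOR_RGB2GRAY)
for r in range(v-30,v+12): print(r,[(int(g[r,k]),) +tuple(w[r,k].round(0)[[0,2]]) for k in(u-1,u+1)])
```

```text
349 255 [464.9  55.8  89.8]
225 [(19, np.float64(504.0), np.float64(95.0)), (15, np.float64(508.0), np.float64(101.0))]
226 [(73, np.float64(505.0), np.float64(91.0)), (62, np.float64(510.0), np.float64(98.0))]
227 [(116, np.float64(512.0), np.float64(96.0)), (118, np.float64(511.0), np.float64(95.0))]
228 [(120, np.float64(nan), np.float64(nan)), (129, np.float64(516.0), np.float64(98.0))]
229 [(123, np.float64(519.0), np.float64(98.0)), (129, np.float64(516.0), np.float64(94.0))]
230 [(126, np.float64(521.0), np.float64(97.0)), (129, np.float64(524.0), np.float64(101.0))]
231 [(125, np.float64(523.0), np.float64(94.0)), (130, np.float64(525.0), np.float64(98.0))]
232 [(126, np.float64(nan), np.float64(nan)), (131, np.float64(524.0), np.float64(92.0))]
233 [(126, np.float64(530.0), np.float64(96.0)), (127, np.float64(526.0), np.float64(91.0))]
234 [(127, np.float64(534.0), np.float64(96.0)), (128, np.float64(532.0), np.float64(94.0))]
235 [(126, np.float64(535.0), np.float64(94.0)), (128, np.float64(536.0), np.float64(96.0))]
236 [(126, np.float64(540.0), np.float64(96.0)), (127, np
[... 2108 characters left out ...]
, np.float64(94.0)), (85, np.float64(607.0), np.float64(93.0))]
260 [(89, np.float64(611.0), np.float64(94.0)), (91, np.float64(608.0), np.float64(90.0))]
261 [(90, np.float64(614.0), np.float64(94.0)), (88, np.float64(613.0), np.float64(92.0))]
262 [(89, np.float64(617.0), np.float64(93.0)), (86, np.float64(614.0), np.float64(91.0))]
263 [(89, np.float64(618.0), np.float64(90.0)), (87, np.float64(616.0), np.float64(88.0))]
264 [(88, np.float64(619.0), np.float64(88.0)), (88, np.float64(620.0), np.float64(90.0))]
265 [(89, np.float64(624.0), np.float64(91.0)), (87, np.float64(623.0), np.float64(91.0))]
266 [(90, np.float64(627.0), np.float64(91.0)), (90, np.float64(628.0), np.float64(93.0))]
```

View pics/s3.png

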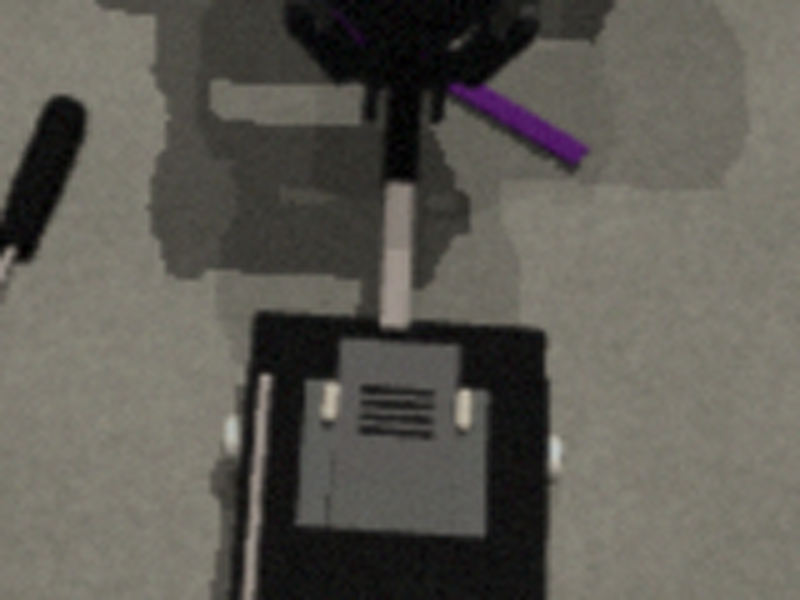

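The blade is level, its top at z≈97 (TCP+7). The tip is at x≈598, centred in front of the lip, whose front is at x≈606 and top at z≈91. I'll lower to mid-gap, then insert in steps.

>>> send_rows(moves=[{"xyz": [0,0,7],"rot": [0,0,0],"gripper": -1},{"xyz": [0,0,6],"rot": [0,0,0],"gripper": -1},{"xyz": [0,0,0],"rot": [0,0,0],"gripper": -1},{"xyz": [0,0,0],"rot": [0,0,0],"gripper": -1}], grip_force=120)

```text
t: 7.3
tool_pos: [464.5, 56.1, 76.1]
ee_rot: [[1.0, -0.0, -0.0], [-0.0, -1.0, 0.0], [-0.0, -0.0, -1.0]]
contact_force: [0.7, -0.1, -0.3]
width: 14.8
grip_force: 121.2
```

>>> send_rows(moves=[{"xyz": [4,0,0],"rot": [0,0,0],"gripper": -1},{"xyz": [4,0,0],"rot": [0,0,0],"gripper": -1},{"xyz": [4,0,0],"rot": [0,0,0],"gripper": -1},{"xyz": [0,0,0],"rot": [0,0,0],"gripper": -1}])

```text
t: 7.7
tool_pos: [477.5, 56.0, 76.4]
ee_rot: [[1.0, -0.0, 0.001], [-0.0, -1.0, -0.0], [0.001, 0.0, -1.0]]
contact_force: [-0.1, -0.4, -0.9]
width: 14.4
grip_force: 121.2
```

>>> send_rows(moves=[{"xyz": [4,0,0],"rot": [0,0,0],"gripper": -1},{"xyz": [4,0,0],"rot": [0,0,0],"gripper": -1},{"xyz": [4,0,0],"rot": [0,0,0],"gripper": -1},{"xyz": [2,0,0],"rot": [0,0,0],"gripper": -1},{"xyz": [0,0,1.5],"rot": [0,0,0],"gripper": -1},{"xyz": [0,0,1.5],"rot": [0,0,0],"gripper": -1},{"xyz": [0,0,0],"rot": [0,0,0],"gripper": -1},{"xyz": [0,0,0],"rot": [0,0,0],"gripper": -1}])

```text
t: 8.5
tool_pos: [490.4, 56.0, 73.2]
ee_rot: [[1.0, -0.0, -0.0], [-0.0, -1.0, 0.0], [-0.0, -0.0, -1.0]]
contact_force: [0.5, 0.1, -1.0]
width: 14.5
grip_force: 121.3
```

Run:
```python
from tri import *
im,d=env.camera('scene'); c=im[190:310,270:430]; cv2.imwrite('pics/s4.png',cv2.resize(c[...,::-1],None,fx=5,fy=5,interpolation=cv2.INTER_CUBIC))
w=cloud('scene',d); o=env.observe(); print(o['tool_pos'],o['contact_force'])
u,v=proj('scene',[575,55.5,82]).round().astype(int); P=w[v-10:v+8,u-1:u+2].reshape(-1,3); P=P[P[:,2]>65]; print(np.nanmedian(P,0),np.polyfit(P[:,0],P[:,2],1))
u,v=proj('scene',[620,55.5,91]).round().astype(int); print('lip z',np.nanmean(w[v-4:v+4,u-8:u+9,2]))
```

```text
[490.47823023  56.02041291  73.27056417] [ 0.4515696   0.17001486 -0.01414308]
[571.09039166  55.09718009  81.77166406] [ 0.10536451 21.87434299]
lip z 92.93164826026714
```

View pics/s4.png

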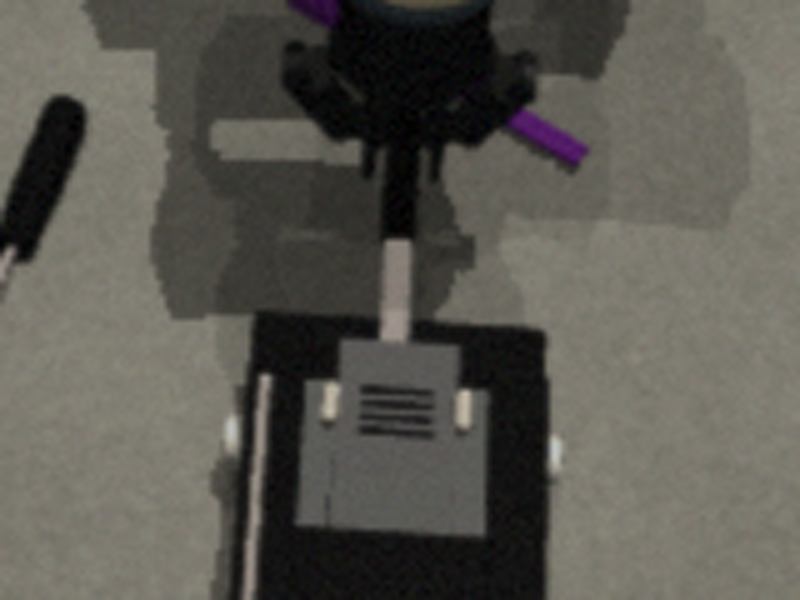

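The blade is under the lip (it enters at crop (395,340)) with no contact force. Now lever about the sill edge.

>>> send_rows(moves=[{"xyz": [0.4,0,6.3],"rot": [0,4,0],"gripper": -1},{"xyz": [0.4,0,6.3],"rot": [0,4,0],"gripper": -1},{"xyz": [0.4,0,6.3],"rot": [0,4,0],"gripper": -1},{"xyz": [0,0,0],"rot": [0,0,0],"gripper": -1}])

```text
t: 8.95
tool_pos: [490.9, 56.1, 53.8]
ee_rot: [[0.979, -0.0, 0.206], [-0.0, -1.0, 0.0], [0.206, -0.0, -0.979]]
contact_force: [-0.5, -0.0, -0.5]
width: 14.7
grip_force: 121.5
```

>>> send_rows(moves=[{"xyz": [0.4,0,6.3],"rot": [0,4,0],"gripper": -1},{"xyz": [0,0,0],"rot": [0,0,0],"gripper": -1},{"xyz": [0.4,0,6.3],"rot": [0,4,0],"gripper": -1},{"xyz": [0,0,0],"rot": [0,0,0],"gripper": -1}])

```text
t: 9.35
tool_pos: [498.0, 56.5, 46.1]
ee_rot: [[0.944, -0.0, 0.33], [-0.0, -1.0, -0.0], [0.33, 0.0, -0.944]]
contact_force: [-0.4, -0.4, -0.9]
width: 14.4
grip_force: 121.5
```

Run:
```python
from tri import *
im,d=env.camera('scene'); c=im[190:310,270:430]; cv2.imwrite('pics/s5.png',cv2.resize(c[...,::-1],None,fx=5,fy=5,interpolation=cv2.INTER_CUBIC))
w=cloud('scene',d); o=env.observe(); print(o['tool_pos'],o['contact_force'],o['wrist_torque'])
u=349
for v in range(230,290,3): print(v,np.nanmedian(w[v-1:v+2,u-3:u+4].reshape(-1,3),0).round(1), np.nanmedian(w[v-1:v+2,u-9:u-4].reshape(-1,3),0).round(1))
```

```text
[499.48147353  56.41862169  46.6318406 ] [-0.16928173 -0.20649344 -0.17522818] [0.03437435 0.24762469 0.00189768]
230 [498.8  54.2  63.3] [496.4  35.8  58.2]
233 [510.4  54.4  67. ] [467.6  37.3   2.9]
236 [520.3  54.6  68.5] [475.6  37.5   2.1]
239 [532.   54.7  69.9] [486.2  37.9   1.2]
242 [541.4  54.9  68.8] [496.5  38.1   2.8]
245 [549.1  55.   73. ] [506.5  38.3   3.4]
248 [561.3  55.2  75.7] [515.6  38.6   1.4]
251 [575.2  55.2  83. ] [525.2  38.9   1.2]
254 [607.5  54.3 115.9] [606.1  37.1 112.1]
257 [615.9  54.6 116.3] [615.3  37.3 115.1]
260 [623.6  54.9 114.6] [623.2  37.6 112.5]
263 [630.5  55.1 111.6] [631.5  37.9 111. ]
266 [638.3  55.3 111.5] [639.4  38.1 109.6]
269 [645.9  55.5 109.3] [646.9  38.5 108.7]
272 [653.6  55.9 106.8] [654.6  38.7 107.2]
275 [662.1  55.9 106.6] [662.1  39.  104.5]
278 [669.5  56.2 104.5] [671.   39.3 103.5]
281 [676.5  56.6 103.1] [676.8  39.5 103.3]
284 [684.2  56.8 101.4] [683.3  39.9  99.9]
287 [693.4  57.1 101.8] [692.7  40.1  99.4]
```

View pics/s5.png

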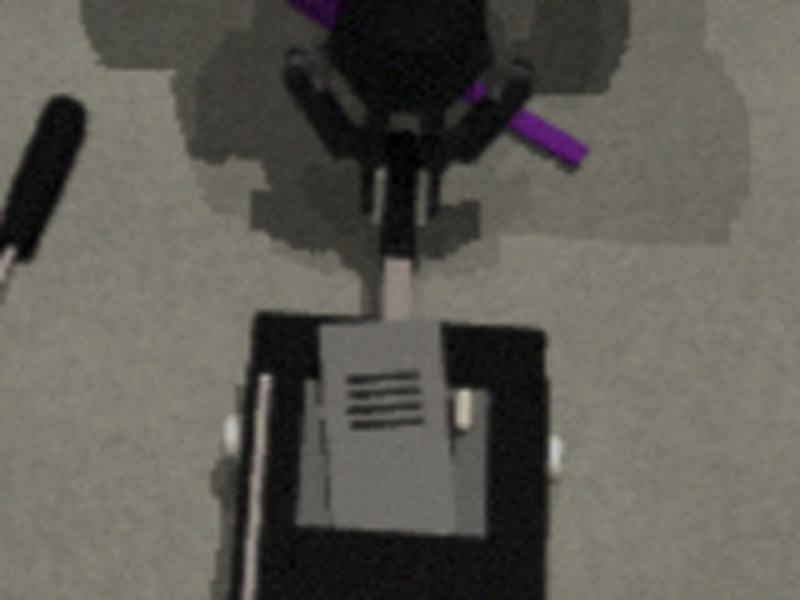

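The cover has sprung: its lip top is now at z≈116 (it was ≈92), at crop (385,325). Next I level the blade and withdraw.

>>> send_rows(moves=[{"xyz": [0,0,-6.3],"rot": [0,-4,0],"gripper": -1},{"xyz": [0,0,-6.3],"rot": [0,-4,0],"gripper": -1},{"xyz": [0,0,-6.3],"rot": [0,-4,0],"gripper": -1},{"xyz": [0,0,-6.3],"rot": [0,-4,0],"gripper": -1},{"xyz": [0,0,-6.3],"rot": [0,-4,0],"gripper": -1},{"xyz": [0,0,-2],"rot": [0,0,0],"gripper": -1},{"xyz": [0,0,0],"rot": [0,0,0],"gripper": -1},{"xyz": [0,0,0],"rot": [0,0,0],"gripper": -1}])

```text
t: 10.2
tool_pos: [494.0, 56.3, 80.0]
ee_rot: [[1.0, -0.0, -0.007], [-0.0, -1.0, -0.0], [-0.007, 0.0, -1.0]]
contact_force: [0.6, 0.2, -0.7]
width: 14.6
grip_force: 121.4
```

>>> send_rows(moves=[{"xyz": [-5,0,0],"rot": [0,0,0],"gripper": -1},{"xyz": [-10,0,0],"rot": [0,0,0],"gripper": -1},{"xyz": [-15,0,0],"rot": [0,0,0],"gripper": -1},{"xyz": [-15,0,0],"rot": [0,0,0],"gripper": -1},{"xyz": [-10,0,0],"rot": [0,0,0],"gripper": -1},{"xyz": [0,0,0],"rot": [0,0,0],"gripper": -1}])

```text
t: 10.8
tool_pos: [436.5, 56.4, 80.0]
ee_rot: [[1.0, -0.0, -0.009], [-0.0, -1.0, -0.0], [-0.009, 0.0, -1.0]]
contact_force: [0.3, -0.8, -1.0]
width: 14.3
grip_force: 121.4
```

>>> send_rows(moves=[{"xyz": [0,0,-35],"rot": [0,0,0],"gripper": -1},{"xyz": [0,10,-35],"rot": [0,-0.5,0],"gripper": -1},{"xyz": [0,30,0],"rot": [0,0,0],"gripper": -1},{"xyz": [0,35,0],"rot": [0,0,0],"gripper": -1},{"xyz": [0,35,0],"rot": [0,0,0],"gripper": -1},{"xyz": [10,35,0],"rot": [0,0,0],"gripper": -1},{"xyz": [15,35,0],"rot": [0,0,0],"gripper": -1},{"xyz": [15,35,0],"rot": [0,0,0],"gripper": -1},{"xyz": [15,35,0],"rot": [0,0,0],"gripper": -1},{"xyz": [15,35,0],"rot": [0,0,0],"gripper": -1}])

```text
t: 11.8
tool_pos: [509.5, -230.5, 148.9]
ee_rot: [[1.0, -0.0, -0.016], [-0.0, -1.0, -0.0], [-0.016, 0.0, -1.0]]
contact_force: [0.1, 0.2, -1.4]
width: 14.7
grip_force: 121.5
```

>>> send_rows(moves=[{"xyz": [12,30,0],"rot": [0,0,0],"gripper": -1},{"xyz": [12,16,0],"rot": [0,0,0],"gripper": -1},{"xyz": [0,0,0],"rot": [0,0,4.4],"gripper": -1},{"xyz": [0,0,0],"rot": [0,0,4.4],"gripper": -1},{"xyz": [0,0,0],"rot": [0,0,0],"gripper": -1},{"xyz": [0,0,0],"rot": [0,0,0],"gripper": -1}])

```text
t: 12.4
tool_pos: [532.9, -274.7, 148.4]
ee_rot: [[0.988, -0.151, -0.016], [-0.151, -0.989, -0.0], [-0.016, 0.003, -1.0]]
contact_force: [-0.9, 0.2, -0.8]
width: 14.3
grip_force: 121.3
```

Run:
```python
from tri import *
im,d=env.camera('scene'); w=cloud('scene',d); g=cv2.cvtColor(im,cv2.COLOR_RGB2GRAY); o=env.observe(); print(o['tool_pos'],o['ee_rot'].round(3))
m=np.zeros(g.shape,bool); m[228:262,192:216]=1; m&=(g>118)&(w[...,2]>110)
P=w[m]; print(len(P),P.mean(0).round(1)); t=(P-P.mean(0))@[.988,-.153,0]; print('slope',np.polyfit(t,P[:,2],1).round(3))
q=cv2.resize(im[150:330,130:400,::-1],None,fx=2.9,fy=2.9,interpolation=cv2.INTER_CUBIC); cv2.imwrite('pics/s6.png',q)
```

```text
[ 532.84874501 -274.61922958  148.47093244] [[ 0.988 -0.151 -0.016]
 [-0.151 -0.989 -0.   ]
 [-0.016  0.003 -1.   ]]
98 [ 639.9 -293.2  154.8]
slope [1.30000e-02 1.54751e+02]
```

>>> send_rows(moves=[{"xyz": [0,0,25],"rot": [0,0,0],"gripper": -1},{"xyz": [0,0,35],"rot": [0,0,0],"gripper": -1},{"xyz": [0,0,35],"rot": [0,0,0],"gripper": -1},{"xyz": [0,0,25],"rot": [0,0,0],"gripper": -1},{"xyz": [0,0,12],"rot": [0,0,0],"gripper": -1},{"xyz": [0,0,6],"rot": [0,0,0],"gripper": -1},{"xyz": [0,0,2],"rot": [0,0,0],"gripper": -1},{"xyz": [0,0,1],"rot": [0,0,0],"gripper": -1},{"xyz": [0,0,0],"rot": [0,0,0],"gripper": -1},{"xyz": [0,0,0],"rot": [0,0,0],"gripper": -1}])

```text
t: 13.45
tool_pos: [530.9, -274.9, 8.3]
ee_rot: [[0.988, -0.153, -0.015], [-0.153, -0.988, -0.001], [-0.015, 0.003, -1.0]]
contact_force: [-0.0, 0.2, 0.1]
width: 14.5
grip_force: 121.4
```

>>> send_rows(moves=[{"xyz": [0,0,1],"rot": [0,0,0],"gripper": -1},{"xyz": [0,0,1],"rot": [0,0,0],"gripper": -1},{"xyz": [0,0,1],"rot": [0,0,0],"gripper": -1},{"xyz": [0,0,0],"rot": [0,0,0],"gripper": -1},{"xyz": [0,0,0],"rot": [0,0,0],"gripper": -1}])

```text
t: 13.95
tool_pos: [530.4, -274.7, 4.9]
ee_rot: [[0.988, -0.153, -0.016], [-0.153, -0.988, -0.0], [-0.016, 0.003, -1.0]]
contact_force: [-3.1, 0.9, 9.1]
width: 14.8
grip_force: 122.9
```

Contact with the table. Release slowly and lift away.

>>> send_rows(moves=[{"xyz": [0,0,0],"rot": [0,0,0],"gripper": -0.4},{"xyz": [0,0,0],"rot": [0,0,0],"gripper": 0},{"xyz": [0,0,0],"rot": [0,0,0],"gripper": 0.5},{"xyz": [0,0,0],"rot": [0,0,0],"gripper": 1},{"xyz": [0,0,0],"rot": [0,0,0],"gripper": 1},{"xyz": [0,0,0],"rot": [0,0,0],"gripper": 1},{"xyz": [0,0,0],"rot": [0,0,0],"gripper": 1},{"xyz": [0,0,0],"rot": [0,0,0],"gripper": 1}])

```text
t: 14.75
tool_pos: [530.4, -274.6, 4.4]
ee_rot: [[0.988, -0.153, -0.016], [-0.153, -0.988, -0.0], [-0.016, 0.003, -1.0]]
contact_force: [-0.3, -0.0, -0.0]
width: 85.4
grip_force: 0.0
```

>>> send_rows(moves=[{"xyz": [0,0,-10],"rot": [0,0,0],"gripper": 1},{"xyz": [0,0,-25],"rot": [0,0,0],"gripper": 1},{"xyz": [0,0,-35],"rot": [0,0,0],"gripper": 1},{"xyz": [0,0,-35],"rot": [0,0,0],"gripper": 1},{"xyz": [0,0,-30],"rot": [0,0,0],"gripper": 1},{"xyz": [0,0,-20],"rot": [0,0,0],"gripper": 1},{"xyz": [0,0,0],"rot": [0,0,0],"gripper": 1},{"xyz": [0,0,0],"rot": [0,0,0],"gripper": 1},{"xyz": [0,0,0],"rot": [0,0,0],"gripper": 1}])

```text
t: 15.65
tool_pos: [532.4, -274.3, 158.8]
ee_rot: [[0.988, -0.153, -0.017], [-0.153, -0.988, 0.0], [-0.017, 0.002, -1.0]]
contact_force: [-0.4, -0.7, -0.7]
width: 85.1
grip_force: 0.0
```

Run:
```python
from tri import *
im,d=env.camera('scene'); w=cloud('scene',d); q=cv2.resize(im[120:330,150:420,::-1],None,fx=2.8,fy=2.8,interpolation=cv2.INTER_CUBIC); cv2.imwrite('pics/s7.png',q)
print('lip z',np.nanmedian(w[254:258,340:356,2]),env.observe()['tool_pos'],env.observe()['width'])
```

```text
lip z 114.17617207654939 [ 532.39138533 -274.29067699  158.6291247 ] 85.60991113024383
```

View pics/s7.png

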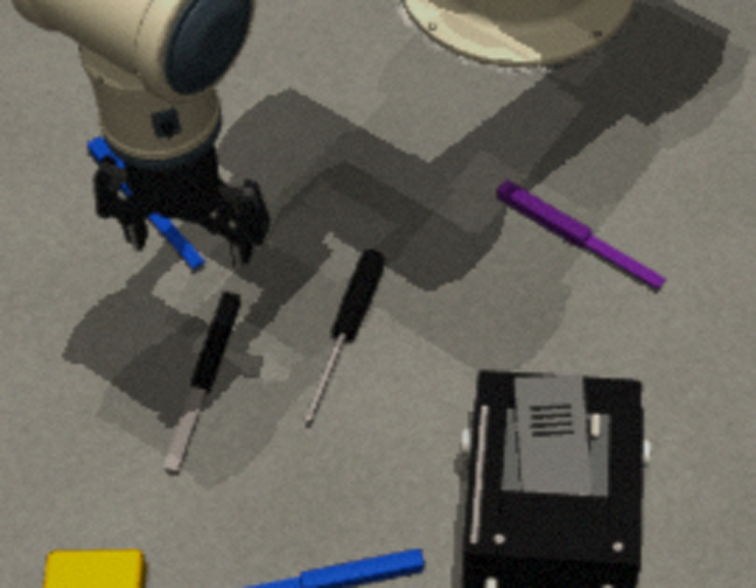

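The pry tool lies on the table at crop (205,380), clear of the gripper. The cover stands sprung at (553,430), with its lip at z≈114.

```bash
python3 -c "
from workcell import env
print(env.job_done())"
```

```text
the job is handed in; nothing more can be done
None
```

I levered the cover out of its seat (its lip now stands about 23 mm up), laid the pry tool back on the table, and handed the job in at about 16 s; no verdict was returned.

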